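# Turn the order of stripped shaft parts round for assembly

### The arm

A 6-joint arm with a two-finger parallel gripper is mounted at the origin on a cart in front of the work surface, level with it; the furniture and walls round the work are solid. World frame = base frame: x ahead of the robot, y to its left, z up, the work surface at z = 0. Lengths are in m, angles in rad, forces in N, time in s.
With the tool pointing down it reaches from about 0.4 to 0.825 m from the base axis. Payload 7 kg.
Tool frame: the origin (TCP) lies midway between the tips of the shut fingers; the grasp point (between the pads) lies 19 mm behind it; z points along the fingers, y is the line along which they close (so a half turn about z gives the same grasp; the last joint's range is limited). The gripper opens to 88 mm and grips with 3 to 60 N. Pads are 19 mm wide; open, the fingers measure 130 mm over their backs; the gripper's body (78 mm by 193 mm) begins 47 mm behind the grasp point.
Start: joints at [-0.983, 0.359, 0.012, 0, -1.224, -0.288], TCP at [0.199, -0.645, 0.227] pointing down, gripper open.
Joint ranges: [-3.07, 3.07], [-1.43, 2.12], [-1.02, 1.25], [-3.03, 1.67], [-3.05, -0], [-3.03, 3.03]. Speed limits (rad/s): [2.39, 2.39, 3.01, 3.14, 3.14, 3.14].

### API

Orientations are given as [roll, pitch, yaw] about the fixed x, y, z axes, in that order (R = Rz(yaw) Ry(pitch) Rx(roll)).
In Python, from station import arm gives the robot as it stands. The module is installed in compiled form; this text tells all that it offers.
- The arm moves only by the tool carry_out, never from a script. Its argument "commands" is a list of rows, each a list of 4 numbers: the shift along the world's x, y, z in units of 50 mm (1.0 is 50 mm), then the turn about the world's z in units of 6 degrees (1.0 is 6 degrees). A call has exactly 10 rows; each row is the pose to reach, as a shift and turn from the pose commanded when the call began; what a row does not reach only later rows make up. A row lasts 1/8 s, in which the tool goes at most 62.5 mm and 10.7 degrees, less where a joint would pass 70% of its speed; a pose out of reach is approached as far as the arm can. A call with a gripper value outside its range is refused whole. "claw" is the closure, from 0 (fully open) to 1 (shut), set as the call begins (left out, the last holds). The fingers move at their own pace and stop on an object; "force" is the grip in N (left out, the last holds). Time passes only in rows, so rows that repeat a pose let the fingers close, or fill a call up. It gives the time, the measured TCP pose, the force, the opening and the grip force at its end, in the units of the state.
- arm.get_state(): the state, without advancing time (a new reading comes with each control period).
- arm.grab_frame(name): name is "scene" or "side" or "wrist"; returns a dict with "pixels" (400x640x3 uint8, red, green, blue), "fx", "fy", "cx", "cy" (pixels), "eye" and "orientation" of the camera in the world. Camera axes: x right, y down, z forward; pixel columns grow to the right and rows downward; lengths in m; the calibration is good to about 2 mm. A picture is of the moment at which its call begins. There is no depth.
- arm.job_done(): hands the job in; it is judged then, once.
Trained networks look in a picture, given as the dict that the camera call returned (one of the last four; its "shot" number tells which), for a name from the list of things; names that differ only in an ending like _2 or _b are one class to them, and where a whole thing is asked for, a point or a joint stands for the part that bears it (a point fixed in the world has none). Each returns a list of dicts, best first, with "conf" (0 to 1); they miss things now and then, are a little off and sometimes report something else, mostly with a low value. They report only what shows in the picture. A call takes as long as a camera call. They do not tell look-alikes from the thing itself.
- arm.regions_of(picture, query): "pixels" (400x640 bool, what is visible of it) and "uv" ([column, row] in pixels, amid what is visible of it).
- arm.mark_of(picture, query): "uv" ([column, row] in pixels: a listed point, or the origin of a listed thing).
The state is a dict: "t": time; "q": joint angles; "qd": joint speeds; "joint_efforts": joint torques, N m; "eef_pos": TCP position; "ee_rot": TCP orientation; "force": force on the tool from outside, world axes, zero at the start; "moment": the same for the moment, N m; "width": finger opening in m; "gripper_force": force on a finger pad.
Only numpy, scipy, OpenCV 4.12 (cv2) and the standard library are available. Lean on these libraries where they do the work, as an engineer would, in place of code of your own. Each camera call takes 0.05 s, during which the arm holds its last target. There are 200 camera calls.

### The job

The four parts stripped off the shaft stand on the pins of the wooden board in the order they came off, the first off at the end with the hanging hole. Move them over to the pins of the aluminium plate in the reverse order, ready for refitting: the last one off goes on the pin next to the plate's hanging hole, and so on to the first one off at its square end. Leave each part upright and fully down on its own pin, against the shoulder.

Things in the scene. Friction and masses are not known exactly. Their poses are not given: they have to be found in the camera images.
- bearing_centre (a point): ball bearing of bright steel with a black seal ring between its two races, 47 mm across, 14 mm high; bore 20 mm, right through; about 110 g. Point: on its axis, half-way up; z is its axis, upward at the start. Loose and round: grip it across its outside. Its neighbours in the row stand close, so fingers fit beside it only across the board.
- gear_centre (a point): dark steel spur gear with small teeth, 50 mm over the teeth, 18 mm high; bore 20 mm, right through; about 180 g. Point: on its axis, half-way up; z is its axis, upward at the start. Loose and round: grip it across its outside. Its neighbours in the row stand close, so fingers fit beside it only across the board.
- sleeve_centre (a point): plain bright steel spacer sleeve, the narrowest and tallest part, 30 mm across, 30 mm high; bore 20 mm, right through; about 100 g. Point: on its axis, half-way up; z is its axis, upward at the start. Loose and round: grip it across its outside. Its neighbours in the row stand close, so fingers fit beside it only across the board.
- collar_centre (a point): black clamp collar with one bright slot, 40 mm across, 16 mm high; bore 20 mm, right through; about 120 g. Point: on its axis, half-way up; z is its axis, upward at the start. Loose and round: grip it across its outside. Its neighbours in the row stand close, so fingers fit beside it only across the board.
- pin_bearing: fixed steel pin of the wooden board on which the bearing stands at the start (12 mm thick, tapered tip, 36 mm tall, on a shoulder 25 mm across and 20 mm tall). Origin: on its axis at the shoulder's foot, on the board's upper face; z up. Which of the four pins it is differs from start to start; it stays there when the part is taken away.
- pin_gear: fixed steel pin of the wooden board on which the gear stands at the start (12 mm thick, tapered tip, 36 mm tall, on a shoulder 25 mm across and 20 mm tall). Origin: on its axis at the shoulder's foot, on the board's upper face; z up. Which of the four pins it is differs from start to start; it stays there when the part is taken away.
- pin_sleeve: fixed steel pin of the wooden board on which the sleeve stands at the start (12 mm thick, tapered tip, 36 mm tall, on a shoulder 25 mm across and 20 mm tall). Origin: on its axis at the shoulder's foot, on the board's upper face; z up. Which of the four pins it is differs from start to start; it stays there when the part is taken away.
- pin_collar: fixed steel pin of the wooden board on which the collar stands at the start (12 mm thick, tapered tip, 36 mm tall, on a shoulder 25 mm across and 20 mm tall). Origin: on its axis at the shoulder's foot, on the board's upper face; z up. Which of the four pins it is differs from start to start; it stays there when the part is taken away.
- strip_board: wooden strip-down board, 60 x 267 x 16 mm, fixed, any yaw; one end round with a 17 mm hanging hole (ringed), the other square. Origin on its underside, y along it towards the hole, z up. Pins at x = 0 and, from the hole end, y = 77, 19, -39, -97 mm (hole at 112). The parts stand on its pins' shoulders at the start, undersides 36 mm above the origin.
- build_plate: aluminium assembly plate, 60 x 267 x 16 mm, fixed, any yaw; one end round with a 17 mm hanging hole (ringed), the other square. Origin on its underside, y along it towards the hole, z up. Pins at x = 0 and, from the hole end, y = 77, 19, -39, -97 mm (hole at 112). Pins empty, shaped like the board's: shoulder top 36 mm above the origin, pin tip 72 mm (upper 14 mm tapers to 4 mm).
Things that resemble listed ones, but are neither listed nor needed, are in the scene too. What is shaped like the part that bears sleeve_centre but purple is not meant.

How it is judged:
At the end, for the whole second after the job is handed in: Each part on the plate pin matching its start pin in reverse (k-th from the board's hanging hole to k-th from the plate's square end): axis within 8 mm along and across the plate, height within 4 mm of resting on the shoulder, upright within 0.15 rad, released, at rest (((y of pin_bearing in the frame of strip_board between 0.057 and 0.097 m and y of bearing_centre in the frame of build_plate between -0.105 and -0.089 m) or (y of pin_bearing in the frame of strip_board between -0.001 and 0.039 m and y of bearing_centre in the frame of build_plate between -0.047 and -0.031 m) or (y of pin_bearing in the frame of strip_board between -0.059 and -0.019 m and y of bearing_centre in the frame of build_plate between 0.011 and 0.027 m) or (y of pin_bearing in the frame of strip_board between -0.117 and -0.077 m and y of bearing_centre in the frame of build_plate between 0.069 and 0.085 m)) and x of bearing_centre in the frame of build_plate between -0.008 and 0.008 m and z of bearing_centre in the frame of build_plate between 0.039 and 0.047 m and angle between each of bearing_centre, gear_centre, sleeve_centre, collar_centre's own z axis and vertical below 0.15 rad and linear speed of each of bearing, gear, sleeve, collar below 0.01 m/s and ((y of pin_gear in the frame of strip_board between 0.057 and 0.097 m and y of gear_centre in the frame of build_plate between -0.105 and -0.089 m) or (y of pin_gear in the frame of strip_board between -0.001 and 0.039 m and y of gear_centre in the frame of build_plate between -0.047 and -0.031 m) or (y of pin_gear in the frame of strip_board between -0.059 and -0.019 m and y of gear_centre in the frame of build_plate between 0.011 and 0.027 m) or (y of pin_gear in the frame of strip_board between -0.117 and -0.077 m and y of gear_centre in the frame of build_plate between 0.069 and 0.085 m)) and x of gear_centre in the frame of build_plate between -0.008 and 0.008 m and z of gear_centre in the frame of build_plate between 0.041 and 0.049 m and ((y of pin_sleeve in the frame of strip_board between 0.057 and 0.097 m and y of sleeve_centre in the frame of build_plate between -0.105 and -0.089 m) or (y of pin_sleeve in the frame of strip_board between -0.001 and 0.039 m and y of sleeve_centre in the frame of build_plate between -0.047 and -0.031 m) or (y of pin_sleeve in the frame of strip_board between -0.059 and -0.019 m and y of sleeve_centre in the frame of build_plate between 0.011 and 0.027 m) or (y of pin_sleeve in the frame of strip_board between -0.117 and -0.077 m and y of sleeve_centre in the frame of build_plate between 0.069 and 0.085 m)) and x of sleeve_centre in the frame of build_plate between -0.008 and 0.008 m and z of sleeve_centre in the frame of build_plate between 0.047 and 0.055 m and ((y of pin_collar in the frame of strip_board between 0.057 and 0.097 m and y of collar_centre in the frame of build_plate between -0.105 and -0.089 m) or (y of pin_collar in the frame of strip_board between -0.001 and 0.039 m and y of collar_centre in the frame of build_plate between -0.047 and -0.031 m) or (y of pin_collar in the frame of strip_board between -0.059 and -0.019 m and y of collar_centre in the frame of build_plate between 0.011 and 0.027 m) or (y of pin_collar in the frame of strip_board between -0.117 and -0.077 m and y of collar_centre in the frame of build_plate between 0.069 and 0.085 m)) and x of collar_centre in the frame of build_plate between -0.008 and 0.008 m and z of collar_centre in the frame of build_plate between 0.04 and 0.048 m); the robot touches nothing.
It also fails if it takes over 104 s, if anything falls off the work surface, if the arm or the gripper's body presses on something with over 40 N, if the wrist force passes 120 N, or if a joint passes its speed limit or range.

## Working session

There is one attempt and no reset: what is moved stays moved. The work goes in short steps, Python scripts to look and compute and a tool call to move; the robot and the scene stay as the last step left them, time stands still between calls to the robot, and variables do not carry over. Pictures are saved under pics/ and viewed, at most 16 in all, crops included, and the job is handed in when it is done.

Besides the shell and the picture viewer there is one more tool, called after "Request:" as name(argument=value, ...), one argument or row to a line, values as JSON. carry_out: Moves the arm, as the interface text tells. Its arguments: {"type":"object","properties":{"commands":{"type":"array","items":{"type":"array","items":{"type":"number"}}},"claw":{"type":"number"},"force":{"type":"number"}},"required":["commands"]}

```bash
mkdir -p pics; cat > h.py <<'E'
import numpy as np, cv2
from scipy.spatial.transform import Rotation as R
from station import arm
def rot(p):
    o=np.array(p["orientation"],float)
    return o if o.shape==(3,3) else (R.from_euler('xyz',o).as_matrix() if o.size==3 else R.from_quat(o).as_matrix())
def to_plane(p,uv,z):
    d=rot(p)@np.array([(uv[0]-p["cx"])/p["fx"],(uv[1]-p["cy"])/p["fy"],1.])
    e=np.array(p["eye"]); return e+d*(z-e[2])/d[2]
def proj(p,X):
    c=rot(p).T@(np.array(X)-np.array(p["eye"])); return np.array([p["fx"]*c[0]/c[2]+p["cx"],p["fy"]*c[1]/c[2]+p["cy"]])
def save(p,n): cv2.imwrite(f"pics/{n}.png",p["pixels"][:,:,::-1])
E
python3 - <<'E'
from h import *
np.set_printoptions(precision=4,suppress=True)
print(arm.get_state())
for n in("scene","side"):
    p=arm.grab_frame(n); save(p,n+"0"); print(n,p["eye"],p["orientation"],p["fx"],p["cx"],p["cy"])
    for q,z in(("bearing_centre",.043),("gear_centre",.045),("sleeve_centre",.051),("collar_centre",.044),("strip_board",0),("build_plate",0)):
        for m in arm.mark_of(p,q)[:3]: print(q,round(m["conf"],2),np.array(m["uv"]),to_plane(p,m["uv"],z))
E
```

```text
{'t': 0.0, 'q': array([-0.9829,  0.3594,  0.0111, -0.0003, -1.2241, -0.2881]), 'qd': array([-0.0006, -0.    ,  0.0004,  0.0006, -0.0001, -0.0004]), 'joint_efforts': array([ -0.0006, -58.2718,  29.3066,   6.9975,   0.0069,  -0.0001]), 'eef_pos': array([ 0.1992, -0.6445,  0.2256]), 'ee_rot': array([ 3.14  , -0.0001, -2.8419]), 'force': array([ 0.0181,  0.3555, -0.1065]), 'moment': array([-0.0122, -0.03  ,  0.0029]), 'gripper_force': 0.0, 'width': 0.08788785309009772}
scene [0.019  0.5375 0.4851] [-2.1123  0.0017 -2.3612] 400.1528756406923 320.88817675295917 203.2817903047058
bearing_centre 0.71 [224.1 234.7] [0.5861 0.2267 0.043 ]
bearing_centre 0.39 [244.4 249.8] [0.5204 0.2274 0.043 ]
bearing_centre 0.35 [371.5 190.7] [ 0.4939 -0.1038  0.043 ]
gear_centre 0.96 [193.2 247.4] [0.5898 0.2895 0.045 ]
sleeve_centre 0.78 [253.  227.3] [0.5571 0.1797 0.051 ]
sleeve_centre 0.63 [260.9 296.1] [0.3997 0.2835 0.051 ]
collar_centre 0.76 [283.5 221. ] [0.5403 0.1178 0.044 ]
collar_centre 0.48 [375.  192.5] [ 0.4821 -0.1014  0.044 ]
strip_board 0.92 [247.  249.1] [0.5674 0.1923 0.    ]
build_plate 0.78 [371.8 189.2] [ 0.5443 -0.1728  0.    ]
side [0.2451 0.6364 0.7386] [-2.3544  0.0181 -2.7415] 431.7750599570005 319.5267796568889 195.69511045812976
bearing_centre 0.8 [246.3 268. ] [0.5837 0.2369 0.043 ]
gear_centre 0.96 [225.2 285.1] [0.6002 0.2875 0.045 ]
gear_centre 0.17 [270.8 246.2] [0.5633 0.1718 0.045 ]
sleeve_centre 0.62 [269.3 247.5] [0.5618 0.1799 0.051 ]
collar_centre 0.75 [289.8 232.1] [0.544  0.1225 0.044 ]
strip_board 0.95 [266.4 266.4] [0.5676 0.1927 0.    ]
build_plate 0.97 [341.8 166.1] [ 0.5349 -0.1632  0.    ]
```

View pics/scene0.png

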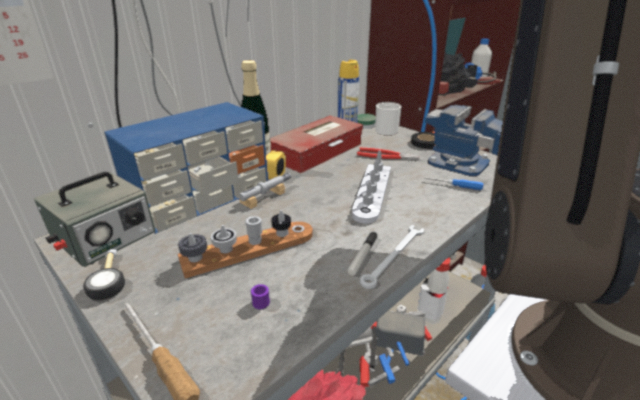

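View pics/side0.png

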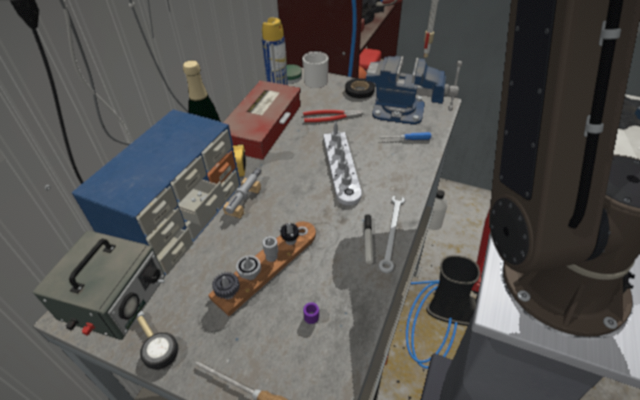

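The board (orange, hole ring at (298,230)) carries, from the hole end: collar (283,221), sleeve (253,227), bearing (224,235) and gear (193,247).

The plate has its hole at (370,212), the near end. Look-alikes:
- Purple sleeve at (261,296): not meant.
- Black dial at (105,285) and black puck at (424,140): neither is a listed part.

Next I'll look from above with the wrist camera.

```bash
python3 - <<'E'
from h import *
np.set_printoptions(precision=4,suppress=True)
p=arm.grab_frame("wrist"); print(p["eye"],rot(p),p["fx"])
s=arm.grab_frame("scene")
for uv in((460,160),(370,212),(380,165),(490,150),(300,140),(270,190)): print(uv,to_plane(s,uv,0.0))
E
```

```text
[ 0.1198 -0.6705  0.3852] [[-0.2947  0.9098  0.2921]
 [ 0.9556  0.2806  0.0902]
 [ 0.0001  0.3057 -0.9521]] 336.0580588486498
(460, 160) [ 0.4722 -0.4854  0.    ]
(370, 212) [ 0.4805 -0.086   0.    ]
(380, 165) [ 0.6153 -0.2985  0.    ]
(490, 150) [ 0.4428 -0.6143  0.    ]
(300, 140) [ 0.9102 -0.2668  0.    ]
(270, 190) [0.7224 0.0082 0.    ]
```

Request:
carry_out(
  commands=[
    [0,0,0.5,0],
    [0.3,0.5,1,1],
    [1,1.5,1.5,2],
    [2,3,2,3],
    [3,4,2.5,4],
    [4,5.5,2.5,5],
    [5,7,2.5,6],
    [6,8,2.5,7],
    [6,9,2.5,8],
    [6,9,2.5,9],
  ],
  claw=0,
)

```text
t: 2.05
eef_pos: [0.489, -0.2147, 0.3514]
ee_rot: [-3.141, 0.0, -1.896]
force: [1.2, -0.5, -0.5]
width: 0.0876
gripper_force: 0.0
```

```bash
python3 - <<'E'
from h import *
np.set_printoptions(precision=4,suppress=True)
p=arm.grab_frame("wrist"); save(p,"w1"); print(p["eye"])
for m in arm.mark_of(p,"build_plate")[:2]: print(m["conf"],m["uv"],to_plane(p,m["uv"],0))
E
```

```text
[ 0.4624 -0.2946  0.5099]
0.84 [311.4, 181.1] [ 0.5355 -0.1692  0.    ]
```

View pics/w1.png

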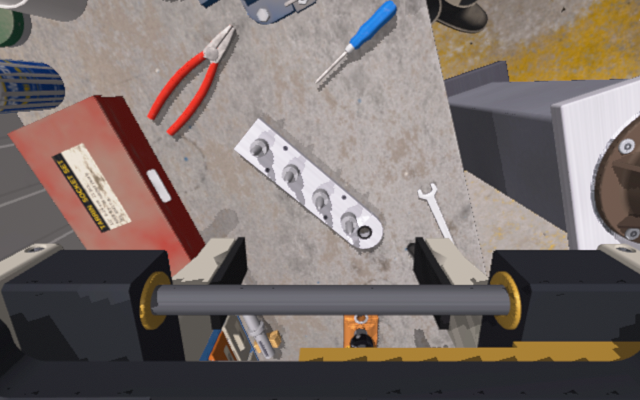

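Wrist view: the plate's pins run from (258,147) at the square end to (350,222), with the hole at (364,233). I'll fit the plate's pose by matching a rendered silhouette to the mask.

```bash
cat >> h.py <<'E'
from scipy.optimize import minimize
PY=[.077,.019,-.039,-.097]
def hull(p,P,im):
    c=(P-np.array(p["eye"]))@rot(p); uv=c[:,:2]/c[:,2:]*[p["fx"],p["fy"]]+[p["cx"],p["cy"]]
    cv2.fillConvexPoly(im,cv2.convexHull(np.round(uv*16).astype(np.int32)),1,shift=4)
def render(p,x,pins=True):
    im=np.zeros((400,640),np.uint8); t=np.linspace(0,2*np.pi,40); c,s=np.cos(x[2]),np.sin(x[2])
    W=lambda q:np.c_[q[:,0]*c-q[:,1]*s+x[0],q[:,0]*s+q[:,1]*c+x[1],q[:,2]]
    a=np.linspace(0,np.pi,30); o=np.r_[[[-.03,-.1275],[.03,-.1275]],np.c_[.03*np.cos(a),.1095+.03*np.sin(a)]]
    hull(p,W(np.r_[np.c_[o,0*o[:,0]],np.c_[o,0*o[:,0]+.016]]),im)
    if pins:
        for y in PY:
            for r0,z0,r1,z1 in((.0125,.016,.0125,.036),(.006,.036,.006,.058),(.006,.058,.002,.072)):
                hull(p,W(np.r_[np.c_[r0*np.cos(t),y+r0*np.sin(t),0*t+z0],np.c_[r1*np.cos(t),y+r1*np.sin(t),0*t+z1]]),im)
    return im
def fit(views,x0,pins=True):
    # views: list of (picture, mask, valid)
    def f(x):
        e=0
        for p,m,v in views:
            r=cv2.GaussianBlur(render(p,x,pins).astype(np.float32),(0,0),1.); g=cv2.GaussianBlur(m.astype(np.float32),(0,0),1.)
            e+=(((r-g)**2)*v).sum()/m.sum()
        return e
    S=np.array(x0)+np.array([[0,0,0],[.01,0,0],[0,.01,0],[0,0,.08]])
    return minimize(f,x0,method="Nelder-Mead",options=dict(initial_simplex=S,xatol=1e-4,fatol=1e-5))
E
python3 - <<'E'
from h import *
np.set_printoptions(precision=4,suppress=True)
# hole is toward board y: near end
p=arm.grab_frame("wrist"); h=to_plane(p,(364,233),.016); o=to_plane(p,(311.4,181.1),0)
d=h-o; print(h,o,np.hypot(*d[:2])); x0=[o[0],o[1],np.arctan2(-d[0],d[1])]; print(x0)
s=arm.grab_frame("side"); V=[]
for q in(p,s):
    r=arm.regions_of(q,"build_plate"); print([(k["conf"],k["pixels"].sum(),k["uv"]) for k in r[:2]])
    if r: V.append((q,r[0]["pixels"],1))
for v in [[a] for a in V]+[V]:
    r=fit(v,x0); print(r.x,r.fun)
q=p["pixels"].copy(); c,_=cv2.findContours(render(p,r.x),cv2.RETR_LIST,cv2.CHAIN_APPROX_NONE); cv2.drawContours(q,c,-1,(255,0,0),1)
cv2.imwrite("pics/fit1.png",cv2.resize(q[90:270,200:440],None,fx=3,fy=3,interpolation=cv2.INTER_NEAREST)[:,:,::-1])
E
```

```text
[ 0.4832 -0.0621  0.016 ] [ 0.5368 -0.1662  0.    ] 0.11711963241231678
[np.float64(0.5368400695581371), np.float64(-0.16624132056476448), np.float64(0.47610152027453034)]
[(0.88, np.int64(6514), [309.3, 184.0])]
[(0.77, np.int64(1749), [342.8, 169.4])]
[ 0.5373 -0.1617  0.5223] 0.015826709291705845
[ 0.5384 -0.163   0.5274] 0.016371936918054737
[ 0.5378 -0.1628  0.5268] 0.03654186881043461
```

View pics/fit1.png

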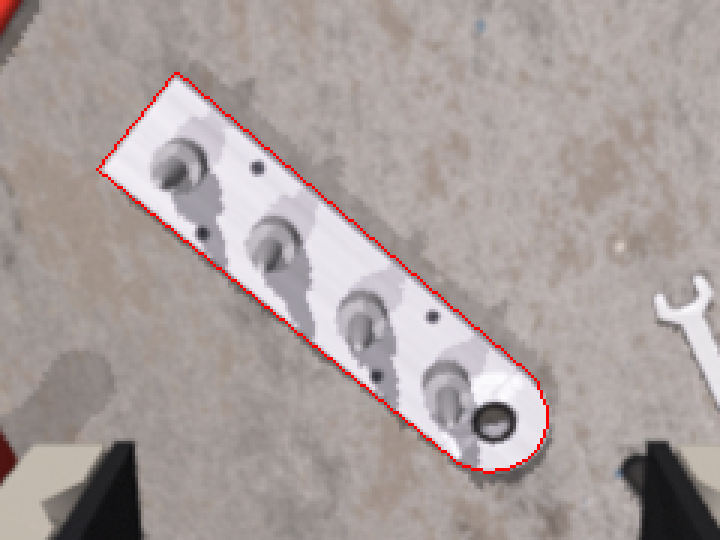

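The fit hugs the plate, so it sits at about (0.5375, -0.162), yaw 0.525. Now the board.

Request:
carry_out(
  commands=[
    [0.1,1,0,0],
    [0.2,2,0,0],
    [0.3,3,0,0],
    [0.4,4,0,0],
    [0.5,5,0,0],
    [0.6,6,0,0],
    [0.6,7,0,0],
    [0.6,7,0,0],
    [0.6,7,0,0],
    [0.6,7,0,0],
  ],
)

```text
t: 3.6
eef_pos: [0.5185, 0.1318, 0.3513]
ee_rot: [-3.141, 0.0, -1.902]
force: [0.4, -1.0, 0.2]
width: 0.0878
gripper_force: 0.0
```

```bash
python3 - <<'E'
from h import *
np.set_printoptions(precision=4,suppress=True)
p=arm.grab_frame("wrist"); save(p,"w2"); V=[]
for q in(p,):
    r=arm.regions_of(q,"strip_board"); b=r[0]["pixels"]; print(r[0]["conf"],b.sum())
    v=np.ones((400,640))
    for n,z in(("gear_centre",.045),("bearing_centre",.043),("sleeve_centre",.051),("collar_centre",.044)):
        m=arm.mark_of(q,n)
        for k in m[:2]: print(n,k["conf"],k["uv"],to_plane(q,k["uv"],z))
        for k in arm.regions_of(q,n)[:1]: v[cv2.dilate(k["pixels"].astype(np.uint8),np.ones((7,7)))>0]=0
    V.append((q,b,v))
r=fit(V,[.5675,.1925,2.836],False); x=r.x; print(x,r.fun)
for y in PY: print(y,x[0]-np.sin(x[2])*y,x[1]+np.cos(x[2])*y)
q=p["pixels"].copy(); c,_=cv2.findContours(render(p,x,False),cv2.RETR_LIST,cv2.CHAIN_APPROX_NONE); cv2.drawContours(q,c,-1,(255,0,0),1)
cv2.imwrite("pics/fit2.png",cv2.resize(q[80:280,200:460],None,fx=3,fy=3,interpolation=cv2.INTER_NEAREST)[:,:,::-1])
print(arm.get_state()["eef_pos"],arm.get_state()["ee_rot"])
s=arm.grab_frame("scene")
for uv in((300,165),(362,143),(238,203)): print(uv,to_plane(s,uv,0.0))
E
```

```text
0.77 3818
gear_centre 0.9 [312.1, 260.6] [0.6012 0.2867 0.045 ]
bearing_centre 0.71 [312.2, 228.0] [0.5827 0.2359 0.043 ]
sleeve_centre 0.91 [310.8, 193.4] [0.5647 0.1815 0.051 ]
sleeve_centre 0.74 [410.3, 207.8] [0.4355 0.2491 0.051 ]
collar_centre 0.86 [312.5, 150.4] [0.5421 0.1249 0.044 ]
[0.57   0.1916 2.8148] 0.031411275708281235
0.077 0.5452475241344379 0.11869949654858529
0.019 0.5638669732940922 0.17362959861467514
-0.039 0.5824864224537466 0.22855970068076498
-0.097 0.6011058716134009 0.28348980274685487
[0.5183 0.1333 0.3511] [-3.1415  0.0001 -1.8994]
(300, 165) [ 0.7748 -0.1418  0.    ]
(362, 143) [ 0.7531 -0.3862  0.    ]
(238, 203) [0.727 0.101 0.   ]
```

View pics/fit2.png

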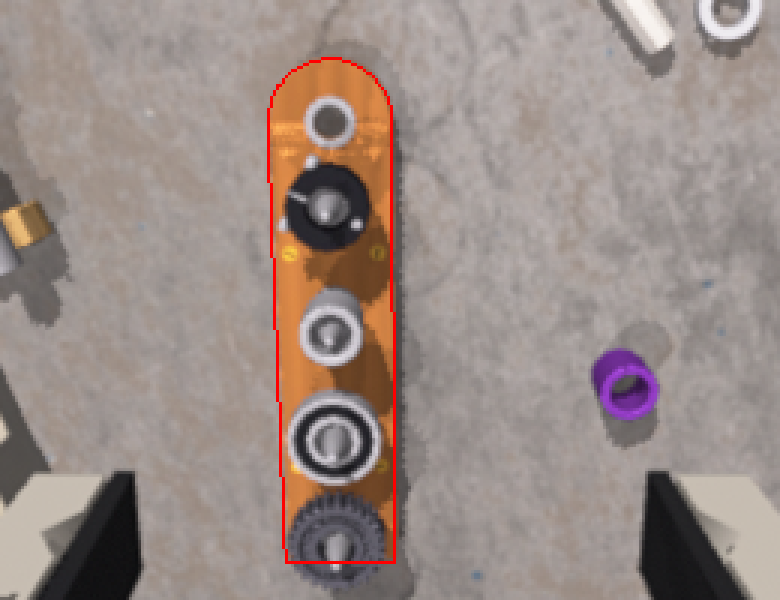

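View pics/w2.png

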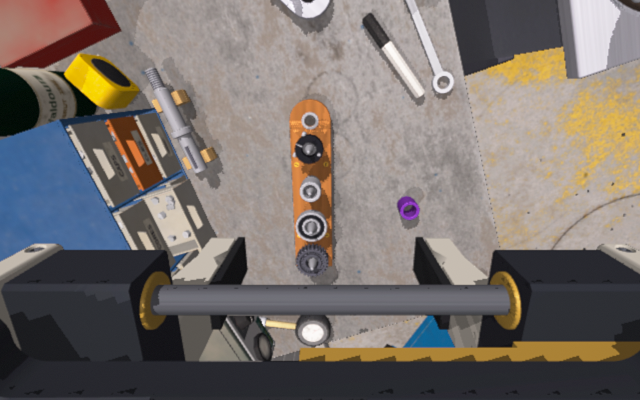

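Wrist view: collar (310,149), sleeve (311,190), bearing (312,227), gear (312,261), hole at (310,121). The purple sleeve at (408,208) is off the board and stays. Next I'll check how close the drawer front (near (200,215)) is to the gripper body.

```bash
python3 - <<'E'
from h import *
np.set_printoptions(precision=4,suppress=True)
p=arm.grab_frame("wrist"); s=arm.grab_frame("scene"); d=arm.grab_frame("side")
I=np.vstack([cv2.resize(a["pixels"][y:y+h,x:x+w],(780,290)) for a,x,y,w,h in((p,60,100,188,150),(s,130,110,180,130))])
cv2.imwrite("pics/drw.png",I[:,:,::-1])
# across-board extents of gripper body at each part, in wrist view at z=.1
for n,c in(("gear",(.600,.2865)),("bearing",(.583,.2355)),("sleeve",(.5635,.180)),("collar",(.543,.1235))):
    a=np.array([.944,-.331])
    for l in(.066,.1): X=np.r_[np.array(c)+a*l,.1]; print(n,l,X,proj(p,X),proj(s,X))
E
```

```text
gear 0.066 [0.6623 0.2647 0.1   ] [262.6322 278.5724] [180.2212 201.7726]
gear 0.1 [0.6944 0.2534 0.1   ] [238.1898 278.403 ] [177.3055 193.7383]
bearing 0.066 [0.6453 0.2137 0.1   ] [259.8917 243.5531] [208.8101 195.3016]
bearing 0.1 [0.6774 0.2024 0.1   ] [234.5583 243.37  ] [205.0328 187.6881]
sleeve 0.066 [0.6258 0.1582 0.1   ] [257.3901 202.1891] [238.5214 188.814 ]
sleeve 0.1 [0.6579 0.1469 0.1   ] [231.0044 201.9893] [233.8973 181.6113]
collar 0.066 [0.6053 0.1017 0.1   ] [255.1061 156.2295] [267.3264 182.6728]
collar 0.1 [0.6374 0.0904 0.1   ] [227.5512 156.0102] [261.9278 175.8488]
```

View pics/drw.png

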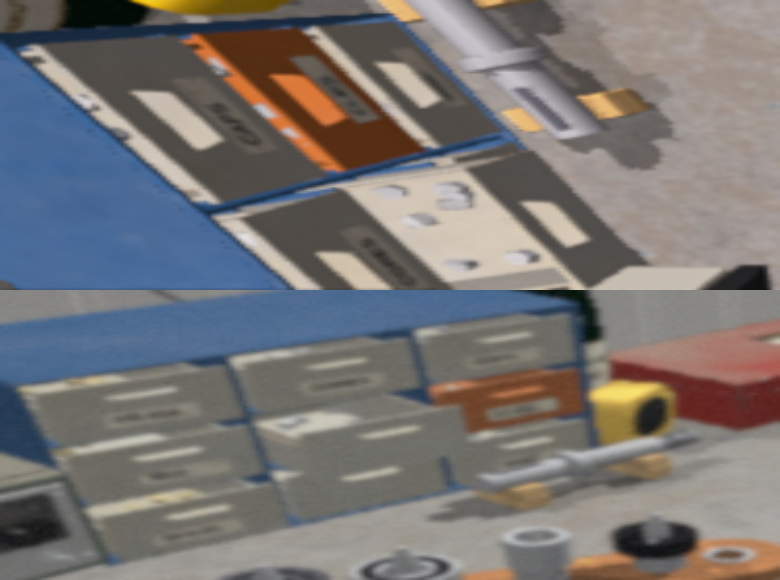

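```bash
python3 - <<'E'
from h import *
np.set_printoptions(precision=3,suppress=True)
p=arm.grab_frame("wrist"); s=arm.grab_frame("scene")
def tri(a,b):
    A=[];B=[]
    for q,uv in((p,a),(s,b)):
        e=np.array(q["eye"]); d=to_plane(q,uv,0)-e; d/=np.linalg.norm(d); M=np.eye(3)-np.outer(d,d); A.append(M);B.append(M@e)
    X=np.linalg.lstsq(np.vstack(A),np.hstack(B),rcond=None)[0]; return X,proj(p,X)-a
print(tri((173,185),(237,166)),tri((199,247),(191,175)))
c=.5*(np.array([.5421+.544,.1249+.1225]))
E
```

```text
(array([0.716, 0.101, 0.101]), array([ 0.777, -1.472])) (array([0.729, 0.196, 0.104]), array([-2.357,  4.911]))
```

Request:
carry_out(
  commands=[
    [0.5,-0.2,-1],
    [0.5,-0.2,-2],
    [0.5,-0.2,-3],
    [0.5,-0.2,-4],
    [0.5,-0.2,-5],
    [0.5,-0.2,-5.6],
    [0.5,-0.2,-6.1],
    [0.5,-0.2,-6.4],
    [0.5,-0.2,-6.4],
    [0.5,-0.2,-6.4],
  ],
  claw=0,
  force=20,
)

```text
schema error: expected 4 numbers
```

Request:
carry_out(
  commands=[
    [0.5,-0.2,-1,0],
    [0.5,-0.2,-2,0],
    [0.5,-0.2,-3,0],
    [0.5,-0.2,-4,0],
    [0.5,-0.2,-5,0],
    [0.5,-0.2,-5.6,0],
    [0.5,-0.2,-6.1,0],
    [0.5,-0.2,-6.4,0],
    [0.5,-0.2,-6.4,0],
    [0.5,-0.2,-6.4,0],
  ],
  claw=0,
  force=20,
)

```text
t: 5.65
eef_pos: [0.544, 0.1238, 0.032]
ee_rot: [-3.141, 0.001, -1.899]
force: [-0.2, 0.2, -0.2]
width: 0.0879
gripper_force: 0.0
```

```bash
python3 - <<'E'
from h import *
np.set_printoptions(precision=4,suppress=True)
p=arm.grab_frame("wrist"); save(p,"w3"); print(arm.get_state()["eef_pos"])
for m in arm.mark_of(p,"collar_centre")[:2]: print(m["conf"],m["uv"],to_plane(p,m["uv"],.044))
E
```

```text
[0.5441 0.1238 0.0322]
0.94 [324.8, 262.7] [0.5461 0.121  0.044 ]
```

View pics/w3.png

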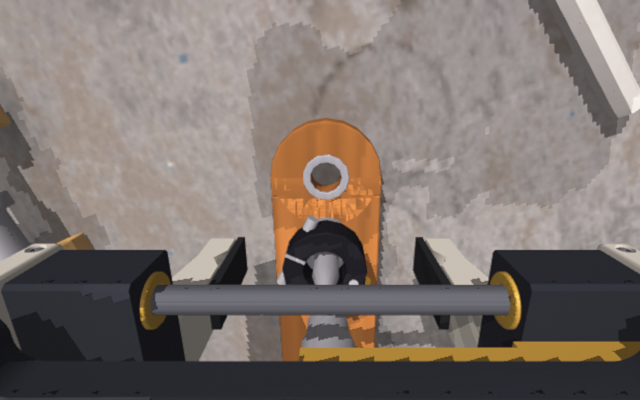

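Request:
carry_out(
  commands=[
    [0,-0.05,-0.1,0],
    [0,-0.05,-0.1,0],
    [0,-0.05,-0.1,0],
    [0,-0.05,-0.1,0],
    [0,-0.05,-0.1,0],
    [0,-0.05,-0.1,0],
    [0,-0.05,-0.1,0],
    [0,-0.05,-0.1,0],
    [0,-0.05,-0.1,0],
    [0,-0.05,-0.1,0],
  ],
  claw=1,
  force=20,
)

```text
t: 7.0
eef_pos: [0.5434, 0.121, 0.0261]
ee_rot: [-3.141, 0.0, -1.899]
force: [-0.4, 1.1, -0.1]
width: 0.0395
gripper_force: 20.0
```

Request:
carry_out(
  commands=[
    [0,0,0.9,0],
    [0,0,1.8,0],
    [0.1,-1,2,1.2],
    [0.2,-2,2,2.5],
    [0.3,-3.1,2,3.8],
    [0.5,-4.2,2,5.1],
    [0.6,-5.3,2,6.4],
    [0.8,-6.4,2,7.6],
    [0.85,-7.2,2,8.1],
    [0.85,-7.35,2,8.1],
  ],
)

```text
t: 8.25
eef_pos: [0.585, -0.249, 0.1252]
ee_rot: [3.14, 0.001, -1.054]
force: [0.7, 0.6, -0.9]
width: 0.0398
gripper_force: 20.0
```

```bash
python3 - <<'E'
from h import *
np.set_printoptions(precision=4,suppress=True)
p=arm.grab_frame("wrist"); save(p,"w4"); S=arm.get_state(); print(S["eef_pos"],S["ee_rot"],S["width"],S["q"])
for m in arm.mark_of(p,"collar_centre")[:2]: print(m["conf"],m["uv"],to_plane(p,m["uv"],S["eef_pos"][2]+.017))
for m in arm.mark_of(p,"build_plate")[:2]: print(m["conf"],m["uv"],to_plane(p,m["uv"],0))
x=(.5375,-.1625,.525)
for y in PY: print(y,x[0]-np.sin(x[2])*y,x[1]+np.cos(x[2])*y)
E
```

```text
[ 0.585  -0.2485  0.1252] [ 3.1404  0.0009 -1.0541] 0.03954895155952764 [-0.0951  0.3739 -0.21   -0.0001 -0.9885  0.6119]
0.91 [329.3, 274.3] [ 0.5842 -0.2477  0.1422]
0.91 [328.0, 279.6] [ 0.5397 -0.1668  0.    ]
0.077 0.49890659864011755 -0.09587005649503354
0.019 0.5279769529111978 -0.14605884510916411
-0.039 0.5570473071822781 -0.1962476337232947
-0.097 0.5861176614533584 -0.2464364223374253
```

View pics/w4.png

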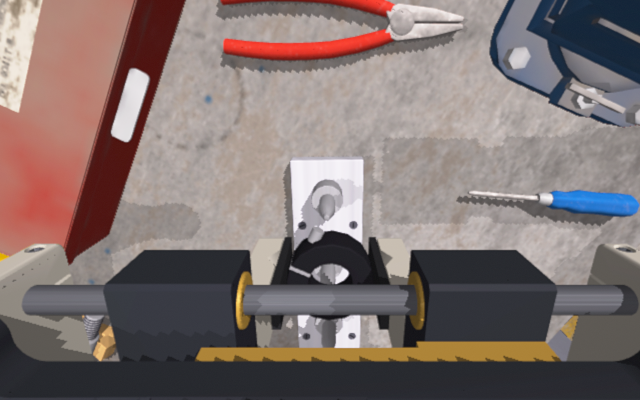

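Request:
carry_out(
  commands=[
    [0.04,0.04,-0.3,0],
    [0.04,0.04,-0.7,0],
    [0.04,0.04,-1,0],
    [0.04,0.04,-1.2,0],
    [0.04,0.04,-1.35,0],
    [0.04,0.04,-1.5,0],
    [0.04,0.04,-1.65,0],
    [0.04,0.04,-1.8,0],
    [0.04,0.04,-1.94,0],
    [0.04,0.04,-1.94,0],
  ],
)

```text
t: 9.65
eef_pos: [0.5873, -0.2446, 0.0283]
ee_rot: [3.141, 0.001, -1.051]
force: [-0.1, 0.5, -1.7]
width: 0.0389
gripper_force: 20.0
```

Request:
carry_out(
  commands=[
    [0,0,0,0],
    [0,0,0,0],
    [0,0,0,0],
    [0,0,0,0],
    [0,0,0,0],
    [0,0,0.5,0],
    [0,0,1.2,0],
    [0,0,2.1,0],
    [0,0.5,2.5,-0.5],
    [-0.2,1.5,2.5,-1.5],
  ],
  claw=0.2,
)

```text
t: 10.9
eef_pos: [0.5793, -0.17, 0.1561]
ee_rot: [-3.138, -0.002, -1.213]
force: [0.3, 1.4, -0.8]
width: 0.0698
gripper_force: 0.0
```

```bash
python3 - <<'E'
from h import *
np.set_printoptions(precision=4,suppress=True)
S=arm.get_state(); print(S["eef_pos"],S["ee_rot"],S["width"],S["q"])
for c in("scene","side"):
    p=arm.grab_frame(c); save(p,c+"1")
    for n,z in(("collar_centre",.044),("sleeve_centre",.051),("bearing_centre",.043),("gear_centre",.045)):
        for m in arm.mark_of(p,n)[:2]: print(c,n,m["conf"],m["uv"],to_plane(p,m["uv"],z))
E
```

```text
[ 0.5793 -0.17    0.1561] [-3.138  -0.0019 -1.213 ] 0.06978124102390934 [ 0.0383  0.2942 -0.2514  0.0007 -1.0212  0.3191]
scene collar_centre 0.69 [379.0, 158.3] [ 0.588  -0.2533  0.044 ]
scene sleeve_centre 0.94 [263.2, 298.6] [0.393  0.2843 0.051 ]
scene sleeve_centre 0.64 [253.0, 227.4] [0.5568 0.1799 0.051 ]
scene bearing_centre 0.77 [223.3, 235.8] [0.5841 0.2298 0.043 ]
scene gear_centre 0.95 [189.7, 247.4] [0.5943 0.2939 0.045 ]
side collar_centre 0.48 [336.4, 132.9] [ 0.5788 -0.2361  0.044 ]
side sleeve_centre 0.83 [311.2, 315.1] [0.4226 0.2864 0.051 ]
side sleeve_centre 0.6 [271.7, 246.1] [0.5589 0.1749 0.051 ]
side bearing_centre 0.84 [247.6, 267.0] [0.5825 0.2338 0.043 ]
side gear_centre 0.91 [224.6, 286.2] [0.5999 0.2901 0.045 ]
```

Request:
carry_out(
  commands=[
    [0,1,0,-1.2],
    [-0.1,2.1,0,-2.6],
    [-0.15,3.2,0,-4],
    [-0.2,4.3,0,-5.4],
    [-0.25,5.4,0,-6.6],
    [-0.27,6.4,0,-6.6],
    [-0.27,6.96,-0.3,-6.6],
    [-0.27,6.96,-1,-6.6],
    [-0.27,6.96,-1.5,-6.6],
    [-0.27,6.96,-1.6,-6.6],
  ],
  claw=0.1,
)

```text
t: 12.65
eef_pos: [0.5635, 0.1774, 0.0722]
ee_rot: [3.139, -0.003, -1.9]
force: [0.3, 0.2, 0.5]
width: 0.0789
gripper_force: 0.0
```

```bash
python3 - <<'E'
from h import *
np.set_printoptions(precision=4,suppress=True)
S=arm.get_state(); print(S["eef_pos"],S["ee_rot"],S["width"])
p=arm.grab_frame("wrist"); save(p,"w5")
for m in arm.mark_of(p,"sleeve_centre")[:2]: print(m["conf"],m["uv"],to_plane(p,m["uv"],.051))
for m in arm.regions_of(p,"sleeve_centre")[:2]: print(m["conf"],m["uv"],to_plane(p,m["uv"],.06))
E
```

```text
[0.5635 0.1774 0.0722] [ 3.1394 -0.0029 -1.8999] 0.07889040621704763
0.74 [329.0, 233.3] [0.5634 0.1747 0.051 ]
0.51 [329.5, 286.5] [0.5747 0.2086 0.051 ]
0.67 [328.9, 229.8] [0.5615 0.1689 0.06  ]
0.66 [528.8, 245.6] [0.4583 0.2145 0.06  ]
```

View pics/w5.png

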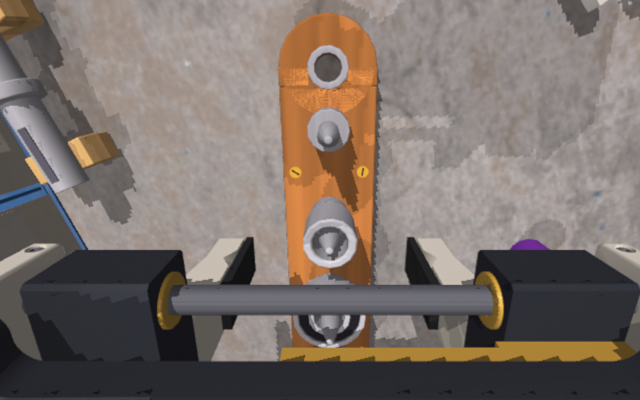

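Request:
carry_out(
  commands=[
    [0,-0.05,-0.3,0],
    [0,-0.05,-0.6,0],
    [0,-0.05,-0.8,0],
    [0,-0.05,-0.8,0],
    [0,-0.05,-0.8,0],
    [0,-0.05,-0.8,0],
    [0,-0.05,-0.8,0],
    [0,-0.05,-0.8,0],
    [0,-0.05,-0.8,0],
    [0,-0.05,-0.8,0],
  ],
)

```text
t: 14.05
eef_pos: [0.5643, 0.1759, 0.0341]
ee_rot: [-3.142, 0.0, -1.899]
force: [-0.4, -0.2, 0.3]
width: 0.0787
gripper_force: 0.0
```

Request:
carry_out(
  commands=[
    [0,0,0,0],
    [0,0,0,0],
    [0,0,0,0],
    [0,0,0,0],
    [0,0,0,0],
    [0,0,0,0],
    [0,0,0,0],
    [0,0,0,0],
    [0,0,0,0],
    [0,0,0,0],
  ],
  claw=1,
  force=20,
)

```text
t: 15.3
eef_pos: [0.5643, 0.1759, 0.0341]
ee_rot: [3.142, -0.0, -1.899]
force: [-0.4, 0.2, 1.0]
width: 0.0293
gripper_force: 20.0
```

Request:
carry_out(
  commands=[
    [0,0,0.9,0],
    [0,0,1.8,0],
    [0,-1,2,1.2],
    [0,-2,2,2.5],
    [0,-3.1,2,3.8],
    [-0.1,-4.2,2,5.1],
    [-0.1,-5.3,2,6.4],
    [-0.15,-6.4,2,7.6],
    [-0.15,-7.2,2,8.1],
    [-0.15,-7.44,2,8.1],
  ],
)

```text
t: 16.55
eef_pos: [0.5563, -0.1983, 0.1338]
ee_rot: [3.141, 0.0, -1.054]
force: [0.4, -0.2, -1.4]
width: 0.0294
gripper_force: 20.0
```

```bash
python3 - <<'E'
from h import *
np.set_printoptions(precision=4,suppress=True)
S=arm.get_state(); print(S["eef_pos"],S["ee_rot"],S["width"])
p=arm.grab_frame("wrist"); save(p,"w6")
for m in arm.mark_of(p,"sleeve_centre")[:2]: print(m["conf"],m["uv"],to_plane(p,m["uv"],S["eef_pos"][2]+.017))
for m in arm.mark_of(p,"collar_centre")[:2]: print("c",m["conf"],m["uv"],to_plane(p,m["uv"],.044))
E
```

```text
[ 0.5563 -0.1983  0.1338] [ 3.1412  0.0002 -1.0536] 0.029362517683858898
0.92 [330.4, 269.8] [ 0.5561 -0.1993  0.1508]
c 0.24 [328.1, 270.1] [ 0.5263 -0.1435  0.044 ]
```

View pics/w6.png

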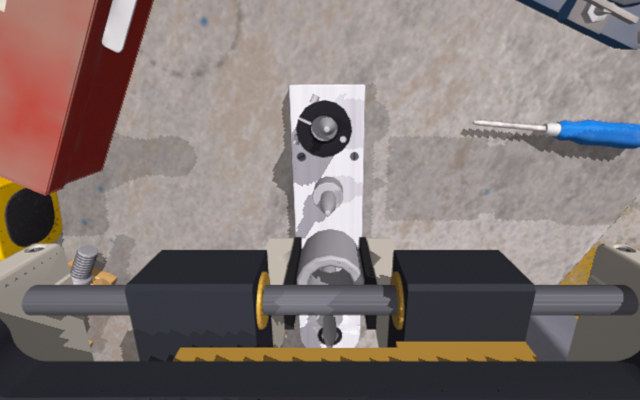

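Request:
carry_out(
  commands=[
    [0,0.02,-0.3,0],
    [0,0.02,-0.7,0],
    [0,0.02,-1,0],
    [0,0.02,-1.2,0],
    [0,0.02,-1.35,0],
    [0,0.02,-1.5,0],
    [0,0.02,-1.65,0],
    [0,0.02,-1.8,0],
    [0,0.02,-1.95,0],
    [0,0.02,-1.96,0],
  ],
)

```text
t: 17.95
eef_pos: [0.5563, -0.1951, 0.0354]
ee_rot: [3.141, 0.001, -1.051]
force: [0.0, 0.2, 0.4]
width: 0.0296
gripper_force: 20.0
```

Request:
carry_out(
  commands=[
    [0,0,0,0],
    [0,0,0,0],
    [0,0,0,0],
    [0,0,0,0],
    [0,0,0,0],
    [0,0,0.5,0],
    [0,0,1.2,0],
    [0,0,2.1,0],
    [0,0.5,2.5,-0.5],
    [0,1.5,2.5,-1.5],
  ],
  claw=0.2,
)

```text
t: 19.2
eef_pos: [0.558, -0.1204, 0.1633]
ee_rot: [-3.138, -0.001, -1.213]
force: [0.8, 0.7, -0.5]
width: 0.0706
gripper_force: 0.0
```

Request:
carry_out(
  commands=[
    [0.1,1,0,-1.2],
    [0.2,2.1,0,-2.6],
    [0.3,3.2,0,-4],
    [0.4,4.3,0,-5.4],
    [0.5,5.4,0,-6.6],
    [0.52,6.5,0,-6.6],
    [0.52,7.02,-0.3,-6.6],
    [0.52,7.02,-1,-6.6],
    [0.52,7.02,-1.6,-6.6],
    [0.52,7.02,-1.75,-6.6],
  ],
  claw=0,
)

```text
t: 20.45
eef_pos: [0.5814, 0.2297, 0.0711]
ee_rot: [3.139, -0.004, -1.9]
force: [-0.4, -1.0, 0.7]
width: 0.0875
gripper_force: 0.0
```

```bash
python3 - <<'E'
from h import *
np.set_printoptions(precision=4,suppress=True)
S=arm.get_state(); print(S["eef_pos"],S["ee_rot"],S["width"])
p=arm.grab_frame("wrist"); save(p,"w7")
for m in arm.mark_of(p,"bearing_centre")[:2]: print(m["conf"],m["uv"],to_plane(p,m["uv"],.043))
for m in arm.mark_of(p,"gear_centre")[:2]: print("g",m["conf"],m["uv"],to_plane(p,m["uv"],.045))
E
```

```text
[0.5814 0.2297 0.0711] [ 3.139  -0.0036 -1.8997] 0.08752837754005223
0.73 [330.5, 237.1] [0.5822 0.2325 0.043 ]
g 0.67 [329.9, 317.0] [0.6007 0.2855 0.045 ]
```

View pics/w7.png

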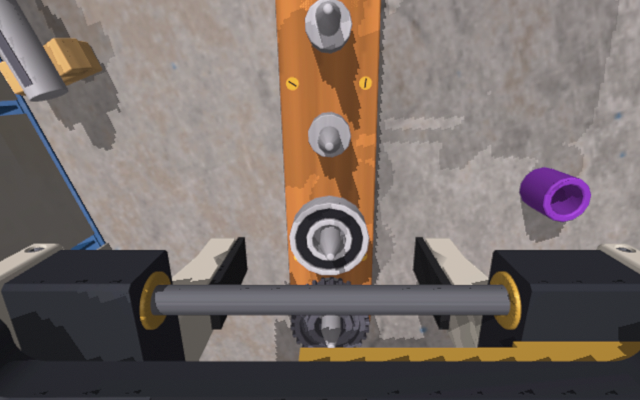

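Request:
carry_out(
  commands=[
    [0,0,-0.3,0],
    [0,0,-0.6,0],
    [0,0,-0.85,0],
    [0,0,-0.94,0],
    [0,0,-0.94,0],
    [0,0,-0.94,0],
    [0,0,-0.94,0],
    [0,0,-0.94,0],
    [0,0,-0.94,0],
    [0,0,-0.94,0],
  ],
)

```text
t: 21.85
eef_pos: [0.5828, 0.2309, 0.0266]
ee_rot: [-3.142, 0.0, -1.899]
force: [-0.2, 0.8, -0.5]
width: 0.088
gripper_force: 0.0
```

Request:
carry_out(
  commands=[
    [0,0,0,0],
    [0,0,0,0],
    [0,0,0,0],
    [0,0,0,0],
    [0,0,0,0],
    [0,0,0,0],
    [0,0,0,0],
    [0,0,0,0],
    [0,0,0,0],
    [0,0,0,0],
  ],
  claw=1,
  force=20,
)

```text
t: 23.1
eef_pos: [0.5828, 0.2309, 0.0266]
ee_rot: [3.142, 0.0, -1.899]
force: [0.5, 0.3, -0.8]
width: 0.0459
gripper_force: 20.0
```

Request:
carry_out(
  commands=[
    [0,0,0.9,0],
    [0,0,1.8,0],
    [-0.1,-1,2,1.2],
    [-0.3,-2,2,2.5],
    [-0.4,-3.1,2,3.8],
    [-0.6,-4.2,2,5.1],
    [-0.8,-5.3,2,6.4],
    [-0.9,-6.4,2,7.6],
    [-1.1,-7.3,2,8.1],
    [-1.1,-7.54,2,8.1],
  ],
)

```text
t: 24.35
eef_pos: [0.5267, -0.1484, 0.1265]
ee_rot: [3.141, 0.0, -1.053]
force: [0.4, -0.0, -1.1]
width: 0.0459
gripper_force: 20.0
```

```bash
python3 - <<'E'
from h import *
np.set_printoptions(precision=4,suppress=True)
S=arm.get_state(); print(S["eef_pos"],S["ee_rot"],S["width"])
p=arm.grab_frame("wrist"); save(p,"w8")
for m in arm.mark_of(p,"bearing_centre")[:2]: print(m["conf"],m["uv"],to_plane(p,m["uv"],S["eef_pos"][2]+.017))
for n,z in(("collar_centre",.044),("sleeve_centre",.051)):
    for m in arm.mark_of(p,n)[:2]: print(n,m["conf"],m["uv"],to_plane(p,m["uv"],z))
E
```

```text
[ 0.5267 -0.1484  0.1265] [ 3.1412  0.0003 -1.0535] 0.04593459595248342
0.98 [332.2, 273.1] [ 0.5249 -0.1483  0.1435]
collar_centre 0.79 [318.4, 39.1] [ 0.5889 -0.2437  0.044 ]
sleeve_centre 0.62 [325.1, 129.7] [ 0.5566 -0.1954  0.051 ]
```

View pics/w8.png

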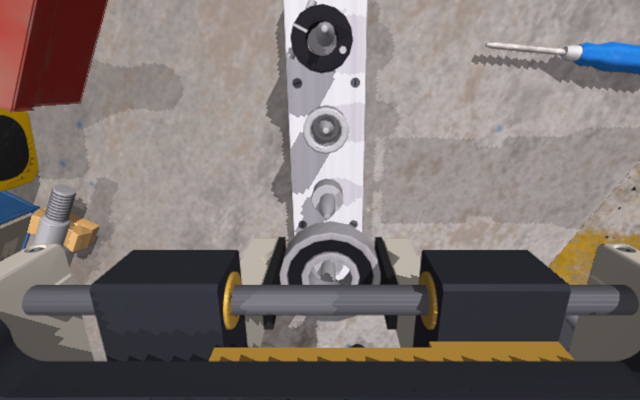

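Request:
carry_out(
  commands=[
    [0.03,0,-0.3,0],
    [0.03,0,-0.7,0],
    [0.03,0,-1,0],
    [0.03,0,-1.2,0],
    [0.03,0,-1.35,0],
    [0.03,0,-1.5,0],
    [0.03,0,-1.65,0],
    [0.03,0,-1.8,0],
    [0.03,0,-1.95,0],
    [0.03,0,-1.96,0],
  ],
)

```text
t: 25.8
eef_pos: [0.5289, -0.1461, 0.0279]
ee_rot: [3.141, 0.001, -1.051]
force: [-0.0, 0.1, -1.0]
width: 0.046
gripper_force: 20.0
```

Request:
carry_out(
  commands=[
    [0,0,0,0],
    [0,0,0,0],
    [0,0,0,0],
    [0,0,0,0],
    [0,0,0,0],
    [0,0,0.5,0],
    [0,0,1.2,0],
    [0,0,2.1,0],
    [0,0.5,2.5,-0.5],
    [0,1.5,2.5,-1.5],
  ],
  claw=0.2,
)

```text
t: 27.05
eef_pos: [0.5305, -0.0711, 0.1557]
ee_rot: [-3.138, -0.001, -1.213]
force: [0.5, -0.6, -0.9]
width: 0.0699
gripper_force: 0.0
```

Request:
carry_out(
  commands=[
    [0.2,1,0,-1.2],
    [0.4,2.1,0,-2.6],
    [0.6,3.2,0,-4],
    [0.8,4.3,0,-5.4],
    [1.1,5.4,0,-6.6],
    [1.3,6.5,0,-6.6],
    [1.42,7.12,-0.3,-6.6],
    [1.42,7.12,-0.8,-6.6],
    [1.42,7.12,-1.2,-6.6],
    [1.42,7.12,-1.4,-6.6],
  ],
  claw=0,
)

```text
t: 28.3
eef_pos: [0.5997, 0.2846, 0.0821]
ee_rot: [3.14, -0.002, -1.899]
force: [-0.6, -0.4, 0.4]
width: 0.0875
gripper_force: 0.0
```

```bash
python3 - <<'E'
from h import *
np.set_printoptions(precision=4,suppress=True)
S=arm.get_state(); print(S["eef_pos"],S["ee_rot"],S["width"])
p=arm.grab_frame("wrist")
for m in arm.mark_of(p,"gear_centre")[:2]: print("g",m["conf"],m["uv"],to_plane(p,m["uv"],.045))
s=arm.grab_frame("scene"); d=arm.grab_frame("side")
cv2.imwrite("pics/g1.png",np.hstack([p["pixels"][80:400,100:500],cv2.resize(s["pixels"][100:300,20:270],(400,320))])[:,:,::-1])
E
```

```text
[0.5997 0.2846 0.0821] [ 3.1405 -0.0017 -1.8992] 0.08747820399929432
g 0.63 [327.8, 225.4] [0.601  0.2833 0.045 ]
```

View pics/g1.png

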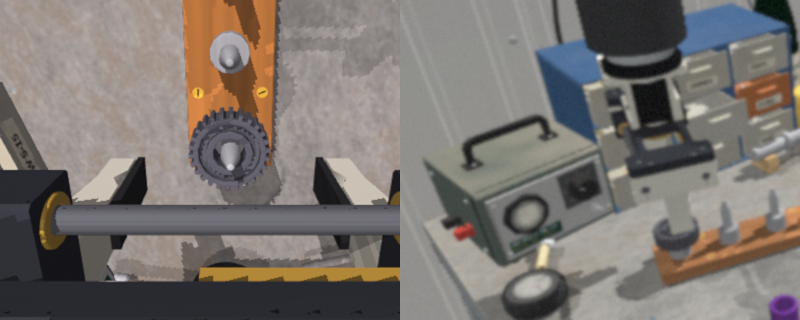

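The gear is centred between the fingers, and the gripper is clear of the meter box and drawers.

Request:
carry_out(
  commands=[
    [0,-0.02,-0.3,0],
    [0,-0.02,-0.6,0],
    [0,-0.02,-0.85,0],
    [0,-0.02,-1.02,0],
    [0,-0.02,-1.1,0],
    [0,-0.02,-1.1,0],
    [0,-0.02,-1.1,0],
    [0,-0.02,-1.1,0],
    [0,-0.02,-1.1,0],
    [0,-0.02,-1.1,0],
  ],
)

```text
t: 29.75
eef_pos: [0.6004, 0.2839, 0.0287]
ee_rot: [-3.141, 0.0, -1.899]
force: [0.3, -0.8, -0.5]
width: 0.0879
gripper_force: 0.0
```

Request:
carry_out(
  commands=[
    [0,0,0,0],
    [0,0,0,0],
    [0,0,0,0],
    [0,0,0,0],
    [0,0,0,0],
    [0,0,0,0],
    [0,0,0,0],
    [0,0,0,0],
    [0,0,0,0],
    [0,0,0,0],
  ],
  claw=1,
  force=25,
)

```text
t: 31.0
eef_pos: [0.6003, 0.2839, 0.0285]
ee_rot: [3.142, -0.0, -1.899]
force: [-0.8, -0.1, -0.1]
width: 0.0499
gripper_force: 25.0
```

Request:
carry_out(
  commands=[
    [0,0,0.9,0],
    [0,0,1.8,0],
    [-0.3,-1,2,1.2],
    [-0.6,-2.1,2,2.5],
    [-0.9,-3.2,2,3.8],
    [-1.2,-4.3,2,5.1],
    [-1.5,-5.4,2,6.4],
    [-1.8,-6.5,2,7.6],
    [-2,-7.4,2,8.1],
    [-2.03,-7.6,2,8.1],
  ],
)

```text
t: 32.25
eef_pos: [0.4976, -0.0983, 0.1285]
ee_rot: [3.141, 0.0, -1.053]
force: [0.3, -0.5, -1.6]
width: 0.0496
gripper_force: 25.0
```

```bash
python3 - <<'E'
from h import *
np.set_printoptions(precision=4,suppress=True)
p=arm.grab_frame("wrist"); S=arm.get_state(); print(S["eef_pos"],S["ee_rot"],S["width"])
for n,z in(("gear_centre",S["eef_pos"][2]+.017),("collar_centre",.044),("sleeve_centre",.051),("bearing_centre",.043)):
    for m in arm.mark_of(p,n)[:2]: print(n,m["conf"],m["uv"],to_plane(p,m["uv"],z))
E
```

```text
[ 0.498  -0.0981  0.1285] [ 3.1413  0.0001 -1.0538] 0.049889097585467695
gear_centre 0.89 [332.7, 271.9] [ 0.4959 -0.0989  0.1455]
sleeve_centre 0.89 [325.6, 37.9] [ 0.5557 -0.196   0.051 ]
sleeve_centre 0.54 [324.1, 95.4] [ 0.5392 -0.1647  0.051 ]
bearing_centre 0.62 [325.2, 129.0] [ 0.5272 -0.1446  0.043 ]
```

Same offsets as for the three earlier parts, so I'll lower and release it.

Request:
carry_out(
  commands=[
    [0.03,0.02,-0.3,0],
    [0.03,0.02,-0.7,0],
    [0.03,0.02,-1,0],
    [0.03,0.02,-1.2,0],
    [0.03,0.02,-1.35,0],
    [0.03,0.02,-1.5,0],
    [0.03,0.02,-1.65,0],
    [0.03,0.02,-1.8,0],
    [0.03,0.02,-1.95,0],
    [0.03,0.02,-1.96,0],
  ],
)

```text
t: 33.75
eef_pos: [0.4999, -0.0952, 0.0299]
ee_rot: [3.141, 0.0, -1.051]
force: [0.0, 0.3, -1.7]
width: 0.0501
gripper_force: 25.0
```

Request:
carry_out(
  commands=[
    [0,0,0,0],
    [0,0,0,0],
    [0,0,0,0],
    [0,0,0,0],
    [0,0,0,0],
    [0,0,0.5,0],
    [0,0,1.2,0],
    [0,0,2.1,0],
    [0,0.5,3,0],
    [0,1.5,4,0],
  ],
  claw=0.2,
)

```text
t: 35.0
eef_pos: [0.5, -0.026, 0.2263]
ee_rot: [-3.141, -0.0, -1.053]
force: [2.4, 0.9, -0.3]
width: 0.0702
gripper_force: 0.0
```

Request:
carry_out(
  commands=[
    [0,0.5,0,0],
    [0,1,0,0],
    [0,1.5,0,0],
    [0,1.5,0,0],
    [0,1.5,0,0],
    [0,1.5,0,0],
    [0,1.5,0,0],
    [0,1.5,0,0],
    [0,1.5,0,0],
    [0,1.5,0,0],
  ],
)

```text
t: 36.25
eef_pos: [0.5003, 0.049, 0.2248]
ee_rot: [-3.142, -0.0, -1.051]
force: [-0.9, -0.1, -0.1]
width: 0.0701
gripper_force: 0.0
```

```bash
python3 - <<'E'
from h import *
np.set_printoptions(precision=4,suppress=True)
x=(.5375,-.1625,.525)
w=arm.grab_frame("wrist"); s=arm.grab_frame("scene"); d=arm.grab_frame("side")
for p in(w,s,d):
  for n,z in(("gear_centre",.045),("bearing_centre",.043),("sleeve_centre",.051),("collar_centre",.044)):
    for m in arm.mark_of(p,n)[:1]:
        X=to_plane(p,m["uv"],z); v=X[:2]-x[:2]; c,k=np.cos(x[2]),np.sin(x[2])
        print(n,m["conf"],np.array(m["uv"]),1000*np.array([c*v[0]+k*v[1],-k*v[0]+c*v[1]]))
cv2.imwrite("pics/end.png",np.vstack([np.hstack([cv2.resize(s["pixels"][120:240,310:460],(400,320)),cv2.resize(d["pixels"][100:220,280:430],(400,320))]),cv2.resize(w["pixels"][0:215],(800,268))])[:,:,::-1])
E
```

```text
gear_centre 0.66 [407.8  42.9] [ 0.6068 79.8487]
sleeve_centre 0.56 [293.4 329.4] [117.9825 393.4773]
gear_centre 0.7 [367.2 193.4] [-1.2991 90.8446]
bearing_centre 0.55 [371.1 178.7] [ 1.2452 14.5752]
sleeve_centre 0.79 [259.4 294.8] [107.547  452.9965]
collar_centre 0.65 [377.8 159.7] [  0.008  -94.4169]
gear_centre 0.59 [346.4 175.7] [ 1.2719 87.6799]
bearing_centre 0.51 [344.2 154.2] [-7.2143  5.2866]
sleeve_centre 0.82 [313.  313.5] [122.0302 443.2967]
collar_centre 0.56 [334.5 130.5] [  2.3153 -95.6796]
```

View pics/end.png

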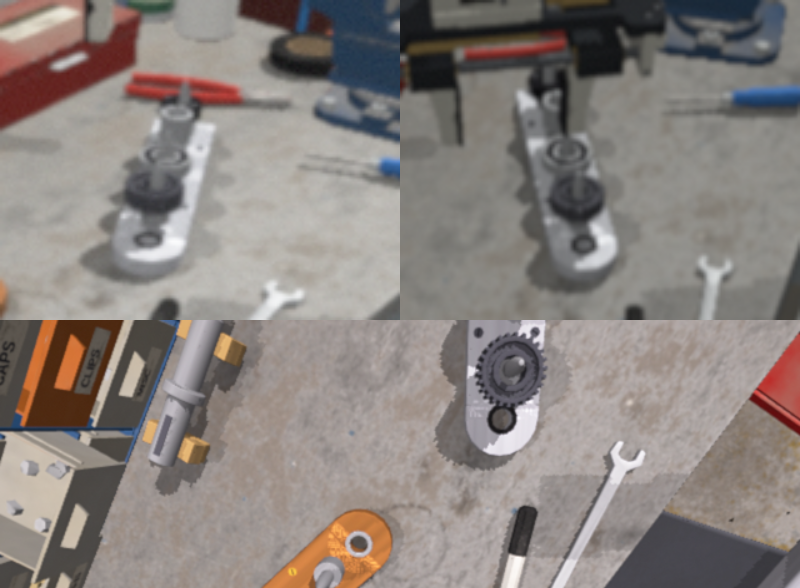

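The parts stand on the plate in reverse order, gear nearest the hole, then bearing, sleeve and collar. All look level with their pin tips showing, and the gripper is clear.

```bash
python3 -c "
from station import arm
print(arm.job_done())"
```

```text
the job is handed in; nothing more can be done
None
```

All four parts are on the plate pins in reverse order: gear next to the hanging hole, then bearing, sleeve and collar at the square end. The job was handed in at about 36 s; in the last pictures they looked upright and seated, but no verdict came back.

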